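# Find the hidden catch of the cutter case

### The arm

A 6-joint arm with a two-finger parallel gripper is mounted at the origin on the work surface. World frame = base frame: x ahead of the robot, y to its left, z up, the work surface at z = 0. Lengths are in m, angles in rad, forces in N, time in s.
With the tool pointing down it reaches from about 0.25 to 0.775 m from the base axis. Payload 4 kg.
Tool frame: the origin (TCP) lies at the centre of the arm's flange, where the gripper is bolted on; the fingertips stand 199 mm ahead of it and the grasp point (between the pads) lies 180 mm ahead of it (robot.tcp_to_tips is the z of the fingertips in the tool frame, in m); z points along the fingers, y is the line along which they close (so a half turn about z gives the same grasp; the last joint's range is limited). The gripper opens to 94 mm and grips with 3 to 60 N. Pads are 16 mm wide; open, the fingers measure 119 mm over their backs; the gripper's body (75 mm by 177 mm) begins 78 mm behind the grasp point.
Start: joints at [1.187, 0.087, 1.371, -0, 1.684, -0.103], TCP at [0.152, 0.528, 0.405] pointing down, gripper open.
Joint ranges: [-3.1, 3.1], [-0.76, 2.03], [0.27, 2.55], [-1.08, 4.22], [0.17, 2.65], [-2.57, 2.57]. Speed limits (rad/s): [2.79, 2.79, 3.14, 3.14, 3.14, 3.14].

### API

Orientations are given as [roll, pitch, yaw] about the fixed x, y, z axes, in that order (R = Rz(yaw) Ry(pitch) Rx(roll)).
In Python, from bench import robot gives the robot as it stands.
- The arm moves only by the tool play_rows, never from a script. Its arguments are lists of equal length, an entry for each row: "translation": the shift along the tool's x, y, z scaled (see below), a list of three; "twist": the turn, a rotation vector about the tool's x, y, z scaled (see below), a list of three; "gripper": the opening, from -1 (shut) to 1 (fully open). A call has 1 to 8 rows; each row shifts and turns the commanded pose from where the row before left it, along the tool's axes as they then stand; what a row does not reach is not made up. The controller multiplies each number of a shift by 0.04 m and each number of a turn by 0.1 rad. A row lasts 1/10 s, in which the tool goes at most 50 mm and 8.59 degrees, less where a joint would pass 70% of its speed; a pose out of reach is approached as far as the arm can. A call with a number of a shift or a turn outside -1 to 1 is refused whole. A call with a gripper value outside its range is refused whole. The fingers move at their own pace and stop on an object; the grip force is fixed at half the most. Time passes only in rows, so rows that do not move let the fingers close. It gives the time, the measured TCP pose, the force, the opening and the grip force at its end, in the units of the state.
- robot.get_obs(): the state, without advancing time (a new reading comes with each control period).
- robot.snapshot(name): name is "scene" or "side" or "wrist"; returns the picture (384x512x3 uint8, red, green, blue); there is no depth.
- robot.camera_model(name): a dict with "camera_matrix" (3x3 intrinsics, pixels), "rvec" (rotation vector, rad) and "tvec" (3), from world to camera coordinates, as OpenCV has them. Camera axes: x right, y down, z forward; pixel columns grow to the right and rows downward; lengths in m; the calibration is good to about 2 mm. A picture is of the moment at which its call begins: read the wrist's pose just before it. camera_model takes no time and is no camera call; for the wrist camera it gives the pose at the moment of the call.
- robot.close_job(): hands the job in; it is judged then, once.
Trained networks look in the newest picture that a camera, given by its name, has taken for a name from the list of things; names that differ only in an ending like _2 or _b are one class to them, and where a whole thing is asked for, a point or a joint stands for the part that bears it (a point fixed in the world has none). Each returns a list of dicts, best first, with "score" (0 to 1); they miss things now and then, are a little off and sometimes report something else, mostly with a low value. They report only what shows in the picture. A call takes as long as a camera call.
- robot.recognise(name, camera): "centre" ([x, y, z] in m, in world coordinates, good to about 4 mm: the middle of the surface that is visible of it).
- robot.spot_point(name, camera): "centre" ([x, y, z] in m, in world coordinates, good to about 4 mm: a listed point, or the origin of a listed thing).
The state is a dict: "time": time; "joint_positions": joint angles; "qvel": joint speeds; "joint_torque": joint torques, N m; "tool_pos": TCP position; "ee_rot": TCP orientation; "wrist_force": force on the tool from outside, world axes, zero at the start; "wrist_torque": the same for the moment, N m; "width": finger opening in m; "finger_force": force on a finger pad.
Only numpy, scipy, OpenCV 4.12 (cv2) and the standard library are available. Lean on these libraries where they do the work, as an engineer would, in place of code of your own. Each camera call takes 0.05 s, during which the arm holds its last target. There are 200 camera calls.

### The job

The lid of the low plywood cutter case on the bench is held by a hidden catch: one of the four identical round wooden plugs set in its top is the release button, the other three are solid. Feel across the plugs with the closed fingertips, press the one that gives until the lid springs open by itself, then take the fingers away. Do not touch the lid, and leave the tape measure, jar, glue bottle and mallet where they stand.

Things in the scene. Friction and masses are not known exactly. Their poses are not given: they have to be found in the camera images.
- case: low plywood case fixed to the bench, 90 mm high, 500 mm wide (y, along the plug row); origin at bench height, x away from the robot. Top: near part (x -140 to 0 mm) a flat deck with four like wooden plugs at x -70, y +120, +40, -40, -120, each 53 mm across in a 56 mm hole, top 2 mm below the deck; which one is the catch varies and can only be felt. Far part (to x +160): the lid in its frame
- plug1 (a point): centre of the mouth of the first (at the case's +y end) plug's round hole, level with the case's top face, z up; the top of the plug lies 2 mm lower
- plug2 (a point): centre of the mouth of the second plug's round hole, level with the case's top face, z up; the top of the plug lies 2 mm lower
- plug3 (a point): centre of the mouth of the third plug's round hole, level with the case's top face, z up; the top of the plug lies 2 mm lower
- plug4 (a point): centre of the mouth of the fourth (at the case's -y end) plug's round hole, level with the case's top face, z up; the top of the plug lies 2 mm lower
- catch (a joint): how far the live plug is pressed, m: 0 at rest, 0.006 fully in. A spring pushes it back: about 2 N to start it, 5 to 6 N where it frees the lid (about 3.5 mm in), 6.5 N fully in. The other three plugs do not move
- lid (a joint): angle of the lid, rad: 0 shut, 0.5 fully open. Once the catch frees it, its spring lifts it to 0.5 within about a second and keeps it there
- lid_board: the lid, a plywood board 141 (x) by 356 (y) by 12 mm, flush with the case's top when shut; hinged along its far edge, where its origin lies (middle of the edge, top face). Its near edge, 73 mm beyond the plugs' centres, rises about 70 mm when it opens. x points from near edge to hinge, z out of its top face
- tape_mid (a point): centre of a tape measure, 58 x 48 x 34 mm high, loose on the deck about 90 mm beyond the first plug
- jar_mid (a point): centre of a jar, 44 mm across, 45 mm high, loose on the deck about 90 mm beyond the fourth plug
- glue_mid (a point): centre of a standing glue bottle, 60 mm across, 170 mm high, loose on the bench off the case's -y end
- mallet_mid (a point): centre of a wooden mallet lying on the bench off the case's +y end, 55 mm high, head 70 x 120 mm, handle pointing towards the robot

How it is judged:
On the way:
1. the live plug is pressed in, at least 3 mm (value of joint catch above 0.003 m), for 0.04 s.
At the end, for the whole second after the job is handed in: the lid stands open (at least 0.4 rad) and still, the catch plug has sprung back to within 1.5 mm of rest, and the tape measure, jar, bottle and mallet are within 25 mm of where they stood (value of joint lid above 0.4 rad and velocity of joint lid below 0.1 rad/s and value of joint catch below 0.0015 m and not (distance of tape_mid from where it was at the start of the episode above 0.025 m) and not (distance of jar_mid from where it was at the start of the episode above 0.025 m) and not (distance of glue_mid from where it was at the start of the episode above 0.025 m) and not (distance of mallet_mid from where it was at the start of the episode above 0.025 m)); the robot touches nothing.
It fails at once if the robot touches the lid (more than 3 N) (contact force between any of the fingers, the arm and lid_board above 3 N).
It fails at once if the tape measure is lifted or moved more than 25 mm (distance of tape_mid from where it was at the start of the episode above 0.025 m).
It fails at once if the jar is lifted or moved more than 25 mm (distance of jar_mid from where it was at the start of the episode above 0.025 m).
It fails at once if the glue bottle is lifted or moved more than 25 mm (distance of glue_mid from where it was at the start of the episode above 0.025 m).
It fails at once if the mallet is lifted or moved more than 25 mm (distance of mallet_mid from where it was at the start of the episode above 0.025 m).
It also fails if it takes over 51 s, if anything falls off the work surface, if the arm or the gripper's body presses on something with over 40 N, if the wrist force passes 120 N, or if a joint passes its speed limit or range.

## Working session

There is one attempt and no reset: what is moved stays moved. The work goes in short steps, Python scripts to look and compute and a tool call to move; the robot and the scene stay as the last step left them, time stands still between calls to the robot, and variables do not carry over. Pictures are saved under pics/ and viewed, at most 10 in all, crops included, and the job is handed in when it is done.

Besides the shell and the picture viewer there is one more tool, called as name(argument=value, ...), one argument or row to a line, values as JSON. play_rows: Moves the arm, as the interface text tells. Its arguments: {"type":"object","properties":{"translation":{"type":"array","items":{"type":"array","items":{"type":"number","minimum":-1,"maximum":1}}},"twist":{"type":"array","items":{"type":"array","items":{"type":"number","minimum":-1,"maximum":1}}},"gripper":{"type":"array","items":{"type":"number"}}},"required":["translation","twist","gripper"]}

```bash
mkdir -p pics
python3 - <<'E'
from bench import robot
import cv2
o=robot.get_obs();print(o['time'],o['tool_pos'],o['ee_rot'],o['wrist_force'],o['width'])
for c in("scene","side"):
    im=robot.snapshot(c);cv2.imwrite(f"pics/{c}0.png",im[:,:,::-1])
    for n in("plug1","plug2","plug3","plug4","tape_mid","jar_mid","glue_mid","mallet_mid","lid_board"):
        for d in robot.spot_point(n,c)[:1]:print(c,n,d)
E
```

```text
0.0 [0.15238008 0.52835231 0.40350464] [-3.13941758e+00 -1.85649350e-04  2.86081847e+00] [-0.05611563 -0.70477531  0.18869723] 0.09426680406211983
scene plug1 {'centre': [0.522, -0.1241, 0.0897], 'score': 0.91}
scene plug2 {'centre': [0.522, -0.1241, 0.0897], 'score': 0.91}
scene plug3 {'centre': [0.522, -0.1241, 0.0897], 'score': 0.91}
scene plug4 {'centre': [0.522, -0.1241, 0.0897], 'score': 0.91}
scene tape_mid {'centre': [0.5075, 0.2135, 0.1056], 'score': 0.64}
scene jar_mid {'centre': [0.5294, -0.2123, 0.1118], 'score': 0.58}
scene glue_mid {'centre': [0.6054, -0.346, 0.0839], 'score': 0.84}
scene mallet_mid {'centre': [0.6226, 0.3504, 0.0318], 'score': 0.6}
scene lid_board {'centre': [0.7262, 0.0102, 0.0913], 'score': 0.73}
side plug1 {'centre': [0.5156, -0.0463, 0.0886], 'score': 0.81}
side plug2 {'centre': [0.5156, -0.0463, 0.0886], 'score': 0.81}
side plug3 {'centre': [0.5156, -0.0463, 0.0886], 'score': 0.81}
side plug4 {'centre': [0.5156, -0.0463, 0.0886], 'score': 0.81}
side tape_mid {'centre': [0.5044, 0.2109, 0.1101], 'score': 0.61}
side glue_mid {'centre': [0.6085, -0.3458, 0.0833], 'score': 0.7}
side mallet_mid {'centre': [0.6216, 0.3515, 0.0283], 'score': 0.66}
side lid_board {'centre': [0.7259, 0.0053, 0.0949], 'score': 0.56}
```

View pics/scene0.png

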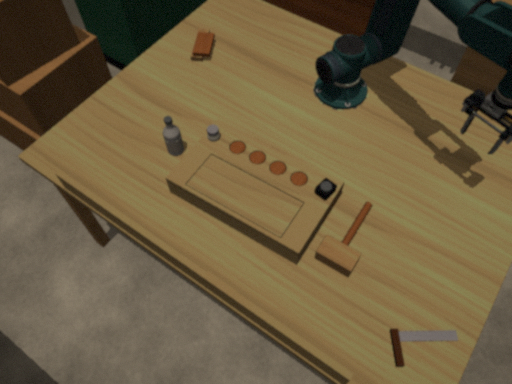

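The scene picture shows the plugs at about (237,147), (257,157), (278,168) and (299,178), with the tape at (325,187), the jar at (213,131) and the mallet to the lower right.

Run:
```python
from bench import robot
import cv2,numpy as np
for c in("scene","side"):
    robot.snapshot(c)
    for d in robot.spot_point("plug1",c):print(c,d)
m=robot.camera_model("scene");R=cv2.Rodrigues(np.array(m['rvec'],float))[0];t=np.array(m['tvec']).ravel();C=-R.T@t
for p in((237,147),(257,157),(278,168),(299,178)):
    v=R.T@np.linalg.inv(m['camera_matrix'])@[*p,1];print(C+v*(0.088-C[2])/v[2])
o=robot.get_obs();print(o['time'])
```

```text
scene {'centre': [0.5137, 0.0388, 0.0896], 'score': 0.88}
scene {'centre': [0.5201, -0.1202, 0.0894], 'score': 0.74}
scene {'centre': [0.5204, -0.0393, 0.0881], 'score': 0.68}
side {'centre': [0.5153, -0.0458, 0.0937], 'score': 0.96}
side {'centre': [0.5055, 0.0368, 0.091], 'score': 0.74}
side {'centre': [0.517, -0.121, 0.0868], 'score': 0.69}
side {'centre': [0.508, 0.1181, 0.0902], 'score': 0.56}
side {'centre': [0.5058, 0.2134, 0.1075], 'score': 0.37}
[ 0.52100122 -0.12365422  0.088     ]
[ 0.51640776 -0.04355365  0.088     ]
[0.51339895 0.03909231 0.088     ]
[0.50720158 0.11698352 0.088     ]
1.2
```

play_rows(
  translation=[
    [-0.8, -0.53, 0],
    [-0.8, -0.53, 0],
    [-0.8, -0.53, 0],
    [-0.8, -0.53, 0],
    [-0.8, -0.53, 0],
    [-0.8, -0.53, 0],
    [-0.8, -0.53, 0],
  ],
  twist=[
    [0, 0, 0],
    [0, 0, 0],
    [0, 0, 0],
    [0, 0, 0],
    [0, 0, 0],
    [0, 0, 0],
    [0, 0, 0],
  ],
  gripper=[-1, -1, -1, -1, -1, -1, -1],
)

```text
time: 1.9
tool_pos: [0.3272, 0.3225, 0.4049]
ee_rot: [3.141, 0.0, 2.861]
wrist_force: [-0.2, 0.7, -1.0]
width: 0.0414
finger_force: 0.0
```

play_rows(
  translation=[
    [-0.8, -0.53, 0],
    [-0.8, -0.53, 0],
    [-0.8, -0.53, 0],
    [-0.8, -0.53, 0],
    [-0.8, -0.53, 0],
    [-0.8, -0.53, 0],
  ],
  twist=[
    [0, 0, 0],
    [0, 0, 0],
    [0, 0, 0],
    [0, 0, 0],
    [0, 0, 0],
    [0, 0, 0],
  ],
  gripper=[-1, -1, -1, -1, -1, -1],
)

```text
time: 2.5
tool_pos: [0.4765, 0.147, 0.4049]
ee_rot: [3.141, 0.0, 2.861]
wrist_force: [0.1, 0.4, 0.2]
width: 0.0005
finger_force: 0.0
```

play_rows(
  translation=[
    [0, 0, 0],
    [0, 0, 0],
    [0, 0, 0],
    [0, 0, 0],
    [0, 0, 0],
    [0, 0, 0],
  ],
  twist=[
    [0, 0, -0.84],
    [0, 0, -0.84],
    [0, 0, -0.84],
    [0, 0, -0.84],
    [0, 0, 0],
    [0, 0, 0],
  ],
  gripper=[-1, -1, -1, -1, -1, -1],
)

```text
time: 3.1
tool_pos: [0.4757, 0.1484, 0.4047]
ee_rot: [3.141, 0.0, -3.088]
wrist_force: [-0.2, -0.6, 0.7]
width: 0.0001
finger_force: 0.0
```

Run:
```python
from bench import robot
import cv2,numpy as np
im=robot.snapshot("wrist");cv2.imwrite("pics/w1.png",im[:,:,::-1])
for d in robot.spot_point("plug1","wrist"):print(d)
print(robot.get_obs()['tool_pos'])
m=robot.camera_model("wrist");R=cv2.Rodrigues(np.array(m['rvec'],float))[0];t=np.array(m['tvec']).ravel()
for p in((.5075,.1175,.088),(.511,.0375,.088),(.5165,-.0425,.088)):
    q=m['camera_matrix']@(R@p+t);print(q[:2]/q[2])
```

```text
[0.47573692 0.14841245 0.40470824]
[224.67240358 218.95457345]
[147.30275395 218.22361164]
[ 70.04180724 219.30729159]
```

View pics/w1.png

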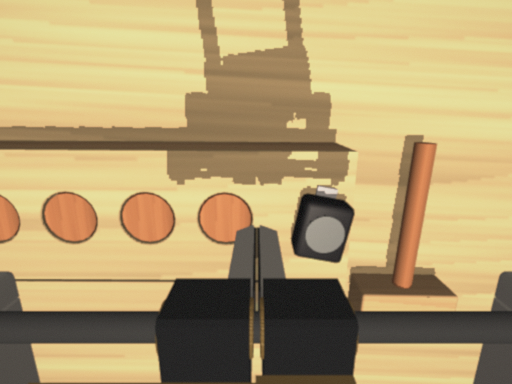

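The wrist view has plugs at (225,218), (148,217) and (70,217). These match the predicted pixels within 2 px, so I'll go to plug 1.

play_rows(
  translation=[
    [-0.75, -0.81, 0],
    [0, 0, 0.875],
    [0, 0, 0.875],
    [0, 0, 0.875],
    [0, 0, 0.1],
    [0, 0, 0],
  ],
  twist=[
    [0, 0, 0],
    [0, 0, 0],
    [0, 0, 0],
    [0, 0, 0],
    [0, 0, 0],
    [0, 0, 0],
  ],
  gripper=[-1, -1, -1, -1, -1, -1],
)

```text
time: 3.8
tool_pos: [0.5073, 0.1177, 0.2951]
ee_rot: [-3.142, -0.002, -3.087]
wrist_force: [-0.5, -0.6, 0.5]
width: 0.0
finger_force: 0.0
```

play_rows(
  translation=[
    [0, 0, 0.1],
    [0, 0, 0.05],
    [0, 0, 0.03],
    [0, 0, 0.025],
    [0, 0, 0],
  ],
  twist=[
    [0, 0, 0],
    [0, 0, 0],
    [0, 0, 0],
    [0, 0, 0],
    [0, 0, 0],
  ],
  gripper=[-1, -1, -1, -1, -1],
)

```text
time: 4.3
tool_pos: [0.5076, 0.1177, 0.2879]
ee_rot: [3.141, 0.001, -3.086]
wrist_force: [0.4, -0.8, -0.9]
width: 0.0008
finger_force: 0.0
```

play_rows(
  translation=[
    [0, 0, 0.025],
    [0, 0, 0],
  ],
  twist=[
    [0, 0, 0],
    [0, 0, 0],
  ],
  gripper=[-1, -1],
)

```text
time: 4.5
tool_pos: [0.5076, 0.1177, 0.2875]
ee_rot: [3.141, 0.001, -3.086]
wrist_force: [-1.1, 0.5, 4.1]
width: 0.0006
finger_force: 2.2
```

play_rows(
  translation=[
    [0, 0, 0.025],
    [0, 0, 0],
  ],
  twist=[
    [0, 0, 0],
    [0, 0, 0],
  ],
  gripper=[-1, -1],
)

```text
time: 4.7
tool_pos: [0.5075, 0.1177, 0.2874]
ee_rot: [3.141, 0.001, -3.086]
wrist_force: [-3.3, -1.2, 8.8]
width: 0.0005
finger_force: 4.3
```

Plug 1 is solid: 8.8 N with no travel. Next is plug 2.

play_rows(
  translation=[
    [0, 0, -0.3],
    [0, -1, 0],
    [0, -1, 0],
    [0, 0, 0],
    [0, 0, 0.2],
    [0, 0, 0.05],
    [0, 0, 0.05],
    [0, 0, 0],
  ],
  twist=[
    [0, 0, 0],
    [0, 0, 0],
    [0, 0, 0],
    [0, 0, 0],
    [0, 0, 0],
    [0, 0, 0],
    [0, 0, 0],
    [0, 0, 0],
  ],
  gripper=[-1, -1, -1, -1, -1, -1, -1, -1],
)

```text
time: 5.5
tool_pos: [0.5117, 0.0385, 0.2874]
ee_rot: [-3.14, 0.0, -3.085]
wrist_force: [-3.4, -2.8, 9.7]
width: 0.0006
finger_force: 5.0
```

Plug 2 is solid too. On to plug 3.

play_rows(
  translation=[
    [0, 0, -0.3],
    [0, -1, 0],
    [0, -1, 0],
    [0, 0, 0],
    [0, 0, 0.2],
    [0, 0, 0.05],
    [0, 0, 0.05],
    [0, 0, 0],
  ],
  twist=[
    [0, 0, 0],
    [0, 0, 0],
    [0, 0, 0],
    [0, 0, 0],
    [0, 0, 0],
    [0, 0, 0],
    [0, 0, 0],
    [0, 0, 0],
  ],
  gripper=[-1, -1, -1, -1, -1, -1, -1, -1],
)

```text
time: 6.3
tool_pos: [0.5162, -0.0408, 0.2874]
ee_rot: [-3.14, 0.0, -3.084]
wrist_force: [-4.2, -1.2, 10.6]
width: 0.0004
finger_force: 5.1
```

Plug 3 is solid as well. On to plug 4.

play_rows(
  translation=[
    [0, 0, -0.3],
    [0, -1, 0],
    [0, -1, 0],
    [0, 0, 0],
    [0, 0, 0.2],
    [0, 0, 0.05],
    [0, 0, 0.05],
    [0, 0, 0],
  ],
  twist=[
    [0, 0, 0],
    [0, 0, 0],
    [0, 0, 0],
    [0, 0, 0],
    [0, 0, 0],
    [0, 0, 0],
    [0, 0, 0],
    [0, 0, 0],
  ],
  gripper=[-1, -1, -1, -1, -1, -1, -1, -1],
)

```text
time: 7.1
tool_pos: [0.5206, -0.1208, 0.2855]
ee_rot: [3.141, -0.001, -3.085]
wrist_force: [-1.0, -0.3, 2.0]
width: 0.0002
finger_force: 1.4
```

Plug 4 gives: it is 2 mm in at 2 N. I'll press on to about 5 mm.

play_rows(
  translation=[
    [0, 0, 0.05],
    [0, 0, 0.04],
    [0, 0, 0.02],
    [0, 0, 0],
  ],
  twist=[
    [0, 0, 0],
    [0, 0, 0],
    [0, 0, 0],
    [0, 0, 0],
  ],
  gripper=[-1, -1, -1, -1],
)

```text
time: 7.5
tool_pos: [0.5207, -0.1213, 0.2816]
ee_rot: [3.14, 0.0, -3.086]
wrist_force: [-2.2, 2.8, 6.1]
width: 0.0005
finger_force: 3.0
```

play_rows(
  translation=[
    [0, 0, -0.3],
    [0.5, 0, -0.8],
    [0.5, 0, -0.8],
    [0.5, 0, -0.8],
    [0, 0, -0.5],
    [0, 0, 0],
    [0, 0, 0],
    [0, 0, 0],
  ],
  twist=[
    [0, 0, 0],
    [0, 0, 0],
    [0, 0, 0],
    [0, 0, 0],
    [0, 0, 0],
    [0, 0, 0],
    [0, 0, 0],
    [0, 0, 0],
  ],
  gripper=[-1, -1, -1, -1, -1, -1, -1, -1],
)

```text
time: 8.3
tool_pos: [0.4609, -0.1253, 0.407]
ee_rot: [3.14, -0.003, -3.086]
wrist_force: [0.2, -0.1, -0.8]
width: 0.0001
finger_force: 0.0
```

Run:
```python
from bench import robot
import cv2,numpy as np
a=robot.snapshot("scene");b=robot.snapshot("side")
cv2.imwrite("pics/end.png",cv2.resize(np.hstack([a,b]),(800,300))[:,:,::-1])
print(robot.get_obs()['tool_pos'])
```

```text
[ 0.46094428 -0.12526269  0.4069642 ]
```

View pics/end.png

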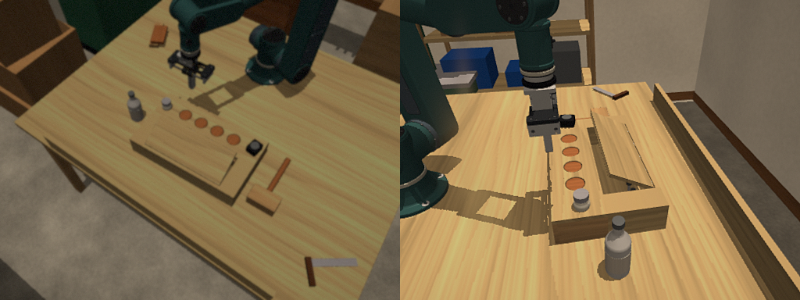

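The lid stands open (side view, around (620,150)). The jar, bottle, tape and mallet are in place and the gripper is clear. I'll let it settle briefly and hand in.

play_rows(
  translation=[
    [0, 0, 0],
    [0, 0, 0],
    [0, 0, 0],
    [0, 0, 0],
    [0, 0, 0],
    [0, 0, 0],
    [0, 0, 0],
    [0, 0, 0],
  ],
  twist=[
    [0, 0, 0],
    [0, 0, 0],
    [0, 0, 0],
    [0, 0, 0],
    [0, 0, 0],
    [0, 0, 0],
    [0, 0, 0],
    [0, 0, 0],
  ],
  gripper=[-1, -1, -1, -1, -1, -1, -1, -1],
)

```text
time: 9.2
tool_pos: [0.4608, -0.1253, 0.4091]
ee_rot: [3.142, 0.0, -3.086]
wrist_force: [-0.7, -0.2, 0.2]
width: 0.0004
finger_force: 0.0
```

```bash
python3 -c "
from bench import robot
print(robot.close_job())"
```

```text
the job is handed in; nothing more can be done
None
```

Plug 4 was the release: pressed about 5.8 mm in, it sprang the lid open; I withdrew the fingers clear and handed the job in at 9.2 s, with the other objects looking undisturbed in the last picture (no verdict was returned).

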